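# Dock the canister and find which way its cap opens

## Robot

A 6-joint arm with a two-finger parallel gripper is mounted at the origin on a cart in front of the work surface, level with it; the furniture and walls round the work are solid. World frame = base frame: x ahead of the robot, y to its left, z up, the work surface at z = 0. Lengths are in m, angles in degrees, forces in N, time in s.
With the tool pointing down it reaches from about 0.4 to 0.825 m from the base axis. Payload 7 kg.
Tool frame: the origin (TCP) lies between the finger pads; the fingertips stand 25 mm ahead of it and the grasp point (between the pads) lies 6 mm ahead of it; z points along the fingers, y is the line along which they close (so a half turn about z gives the same grasp; the last joint's range is limited). The gripper opens to 88 mm and grips with 3 to 60 N. Pads are 19 mm wide; open, the fingers measure 130 mm over their backs; the gripper's body (78 mm by 193 mm) begins 47 mm behind the grasp point.
Start: joints at [16.507, 20.546, 0.682, 0, -70.136, -16.507], TCP at [0.675, -0, 0.252] pointing down, gripper open.
Joint ranges: [-176.03, 176.03], [-82.01, 121.73], [-58.28, 71.71], [-173.87, 95.51], [-174.79, -0.11], [-173.66, 173.66]. Speed limits (degrees/s): [136.94, 136.94, 172.46, 180, 180, 180].

## Interface

Orientations are given as [roll, pitch, yaw] about the fixed x, y, z axes, in that order (R = Rz(yaw) Ry(pitch) Rx(roll)).
In Python, from plant import r gives the robot as it stands.
- The arm moves only by the shell command python3 -m crank 'ROWS' [FORCE]. ROWS is JSON, a list of rows, each a list of 3 entries, a list of its own where there are three numbers: the turn, a rotation vector about the tool's x, y, z in degrees, then the shift along the tool's x, y, z in cm, then the closure, from -1 (fully open) to 1 (shut). In form: [[[wx, wy, wz], [dx, dy, dz], fingers], ...]. A call has 1 to 8 rows; each row shifts and turns the commanded pose from where the row before left it, along the tool's axes as they then stand; what a row does not reach is not made up. A row lasts 1/10 s, in which the tool goes at most 50 mm and 8.59 degrees, less where a joint would pass 70% of its speed; a pose out of reach is approached as far as the arm can. A call with a gripper value outside its range is refused whole. The fingers move at their own pace and stop on an object; FORCE is the grip in N (left out, the last holds). Time passes only in rows, so rows that do not move let the fingers close. It gives the time, the measured TCP pose, the force, the opening and the grip force at its end, in the units of the state.
- r.get_state(): the state, without advancing time (a new reading comes with each control period).
- r.capture(name): name is "scene" or "side" or "wrist"; returns a dict with "color" (480x640x3 uint8, red, green, blue), "range_z" (480x640 float32, m along the optical axis (not along the pixel's ray), 0 where there is no reading), "intrinsics" (3x3 intrinsics, pixels), "world_from_camera" (4x4, takes a point from camera to world coordinates); the wrist camera has in their place "hand_eye" (4x4, takes a point from camera to tool coordinates, whose origin is the TCP and whose axes are the flange's). Camera axes: x right, y down, z forward; pixel columns grow to the right and rows downward; lengths in m; the calibration is good to about 2 mm. A picture is of the moment at which its call begins: read the wrist's pose just before it.
- r.close_job(): hands the job in; it is judged then, once.
The state is a dict: "time_s": time; "joints": joint angles; "qd": joint speeds; "joint_torque": joint torques, N m; "tcp_pos": TCP position; "eef_rot": TCP orientation; "contact_force": force on the tool from outside, world axes, zero at the start; "moment": the same for the moment, N m; "gripper_width": finger opening in m; "gripper_force": force on a finger pad.
Only numpy, scipy, OpenCV 4.12 (cv2) and the standard library are available. Lean on these libraries where they do the work, as an engineer would, in place of code of your own. Each camera call takes 0.05 s, during which the arm holds its last target. There are 200 camera calls.

## Task

Without lifting it, slide the canister that stands at the mouth of the steel dock (not the spare on the rubber mat) sideways along the bench, fully home in the dock with its cap still on. Then take its part-turn cap off: nobody remembers whether it opens clockwise or anticlockwise, so try one way and, if it will not come free, the other. Finish still holding the cap lifted about 10 cm straight above where it sat, gripped in the fingers and still, the canister staying home in the dock; do not put the cap down, and leave the spare canister and the other things on the bench where they are.

Things in the scene. Friction and masses are not known exactly. Their poses are not given: they have to be found in the camera images.
- can_a_mid (a point): centre (40 mm above the bench) of one of two like metal canisters; which stands by the dock and which is the spare on the mat varies. Loose, 0.5 to 0.8 kg. Square foot 80x80, 8 mm thick; square body 52x52 mm, sides parallel to the foot's, from 8 to 70 mm up (grip it across 52 mm); black cap on top. x, y square to its sides, z up. It slides on the bench
- cap_a_mid (a point): centre of the round ribbed black cap of can_a, 48 mm across, 28 high; its centre is 84 mm, its top 99 mm above the bench when on; 50 g. Part-turn cap: its own way it frees 40 degrees from shut (free to 130) and lifts off a neck 23 mm high; the wrong way a hard stop comes after 5 to 11 degrees. Unfreed it lifts only 2 mm. The way is not visible; the two canisters differ
- can_b_mid (a point): centre (40 mm above the bench) of one of two like metal canisters; which stands by the dock and which is the spare on the mat varies. Loose, 0.5 to 0.8 kg. Square foot 80x80, 8 mm thick; square body 52x52 mm, sides parallel to the foot's, from 8 to 70 mm up (grip it across 52 mm); black cap on top. x, y square to its sides, z up. It slides on the bench
- cap_b_mid (a point): centre of the round ribbed black cap of can_b, 48 mm across, 28 high; its centre is 84 mm, its top 99 mm above the bench when on; 50 g. Part-turn cap: its own way it frees 40 degrees from shut (free to 130) and lifts off a neck 23 mm high; the wrong way a hard stop comes after 5 to 11 degrees. Unfreed it lifts only 2 mm. The way is not visible; the two canisters differ
- dock: low fixed dark steel dock, 17.5 mm high; origin on the bench where the canister's centre lies when home, yaw varies. The canister slides in along +x: side rails with inner faces at y = +-44 mm, lips over its foot (underside 12.5 mm up, inner edges y = +-32, x = -48 to 44 mm), end stop face at x = 41 mm (foot reaches 40 when home). It keeps the canister from lifting or turning (but for 6 degrees of play)
- dock_mouth (a point): middle of the dock's open mouth, on the bench, 86 mm from home along the dock's -x, where the flared guides are about 122 mm apart. The canister to be opened starts 150 to 205 mm from home, up to 12 mm beside the dock's centre line, its sides turned up to 0.45 rad from square to the dock
- mat: thin black rubber mat, 110x110 mm, flush with the bench, on which the spare canister stands; origin at its centre. Nearer the robot stands a black desk fan, fixed, an obstacle: foot 180 mm across, centred 0.32 m straight ahead of the robot; head 0.23 to 0.42 m ahead, 165 mm to either side, up to 455 mm high; go round or over it
- cup: bystander: red tapered cup of studs, 64 mm across, 42 high mm; origin at the centre of its underside
- caster_1: bystander: small black caster, 52x33x22 mm; origin at the centre of its underside
- marker: bystander: white marker pen with red cap, 135 mm long, 16 high mm; origin at the centre of its underside
- clip: bystander: yellow strap clip, 36x50x17 mm; origin at the centre of its underside
Mind the look-alikes: they are no part of the job. What is shaped like the part that bears cap_a_mid but purple or turquoise is not meant. Leave any pink look-alike of the part that bears cap_b_mid alone.

How it is judged (in metres and radians):
On the way:
1. the canister from the dock's mouth is fully home in the dock with its cap on, the spare untouched on the mat (((x of can_a_mid in the frame of dock between -0.009 and 0.009 m and y of can_a_mid in the frame of dock between -0.01 and 0.01 m and height (world z) of can_a_mid below 0.048 m and angle between can_a_mid's own z axis and vertical below 0.12 rad and horizontal distance between can_b_mid and mat below 0.04 m and distance between cap_b_mid and can_b_mid below 0.05 m and distance between cap_a_mid and can_a_mid below 0.05 m) or (x of can_b_mid in the frame of dock between -0.009 and 0.009 m and y of can_b_mid in the frame of dock between -0.01 and 0.01 m and height (world z) of can_b_mid below 0.048 m and angle between can_b_mid's own z axis and vertical below 0.12 rad and horizontal distance between can_a_mid and mat below 0.04 m and distance between cap_a_mid and can_a_mid below 0.05 m and distance between cap_b_mid and can_b_mid below 0.05 m))), for 0.2 s.
At the end, for the whole second after the job is handed in: The canister is home in the dock (9 mm along, 10 mm across, upright); its cap, in the fingers and off the canister, is held still at least 60 mm above where it sat, within 100 mm sideways of the axis; the spare, cap on, is within 40 mm of the mat's centre (((x of can_a_mid in the frame of dock between -0.009 and 0.009 m and y of can_a_mid in the frame of dock between -0.01 and 0.01 m and height (world z) of can_a_mid below 0.048 m and angle between can_a_mid's own z axis and vertical below 0.12 rad and horizontal distance between can_b_mid and mat below 0.04 m and distance between cap_b_mid and can_b_mid below 0.05 m and height (world z) of cap_a_mid above 0.144 m and horizontal distance between cap_a_mid and can_a_mid below 0.1 m and contact force between the fingers and cap_a above 1 N and contact force between cap_a and can_a below 0.05 N and linear speed of cap_a below 0.03 m/s) or (x of can_b_mid in the frame of dock between -0.009 and 0.009 m and y of can_b_mid in the frame of dock between -0.01 and 0.01 m and height (world z) of can_b_mid below 0.048 m and angle between can_b_mid's own z axis and vertical below 0.12 rad and horizontal distance between can_a_mid and mat below 0.04 m and distance between cap_a_mid and can_a_mid below 0.05 m and height (world z) of cap_b_mid above 0.144 m and horizontal distance between cap_b_mid and can_b_mid below 0.1 m and contact force between the fingers and cap_b above 1 N and contact force between cap_b and can_b below 0.05 N and linear speed of cap_b below 0.03 m/s))); the arm keeps its last pose, push and grip.
It fails at once if a canister is lifted more than 12 mm or tipped over (height (world z) of any of can_a_mid, can_b_mid above 0.052 m or angle between any of can_a_mid, can_b_mid's own z axis and vertical above 0.35 rad).
It fails at once if a bystander is moved more than 40 mm (distance of any of cup, caster_1, marker, clip from where it was at the start of the episode above 0.04 m).
It also fails if it takes over 70 s, if anything falls off the work surface, if the arm or the gripper's body presses on something with over 40 N, if the wrist force passes 120 N, or if a joint passes its speed limit or range.

## Working session

There is one attempt and no reset: what is moved stays moved. The work goes in short steps, Python scripts to look and compute and a shell command to move; the robot and the scene stay as the last step left them, time stands still between calls to the robot, and variables do not carry over. Pictures are saved under pics/ and viewed, at most 10 in all, crops included, and the job is handed in when it is done.

```bash
mkdir -p pics; ls; cat > h.py <<'E'
import numpy as np, cv2
from plant import r
def save(n,c): cv2.imwrite('pics/'+n+'.png',cv2.cvtColor(c,cv2.COLOR_RGB2BGR))
def pts(d,T):
    K=d['intrinsics'];z=d['range_z'];v,u=np.mgrid[:480,:640]
    p=np.stack([(u-K[0,2])/K[0,0]*z,(v-K[1,2])/K[1,1]*z,z],-1)
    return p@T[:3,:3].T+T[:3,3]
E
python3 - <<'E'
from h import *
for n in ('scene','side'):
    d=r.capture(n); save(n,d['color']); np.savez(n,P=pts(d,d['world_from_camera']),c=d['color'],T=d['world_from_camera'],K=d['intrinsics']); print(d['world_from_camera'].round(3).tolist())
print(r.get_state())
E
```

```text
pics
[[-0.314, 0.602, -0.734, 1.211], [0.949, 0.216, -0.228, -0.05], [0.021, -0.768, -0.64, 0.644], [0.0, 0.0, 0.0, 1.0]]
[[0.911, -0.209, 0.355, 0.29], [-0.411, -0.412, 0.813, -0.947], [-0.023, -0.887, -0.461, 0.464], [0.0, 0.0, 0.0, 1.0]]
{'time_s': 0.1, 'joints': array([ 1.65076646e+01,  2.05889931e+01,  6.40645363e-01, -1.76146255e-02,
       -7.01354587e+01, -1.65064589e+01]), 'qd': array([ 0.00567103, -0.20020694,  0.08531982,  0.10014493,  0.02947352,
       -0.05662873]), 'joint_torque': array([-1.42273191e-03, -5.84165347e+01,  2.93752134e+01,  7.01551259e+00,
        1.01412315e-02, -6.66964229e-05]), 'tcp_pos': array([ 6.74616962e-01, -1.02379079e-05,  2.50710292e-01]), 'eef_rot': array([ 1.79914942e+02, -7.93622184e-03, -9.00047859e+01]), 'contact_force': array([0.97302154, 0.16086372, 0.25441654]), 'moment': array([-0.03281159, -0.04550099,  0.02481982]), 'gripper_force': 0.0, 'gripper_width': 0.08780776445146957}
```

View pics/scene.png

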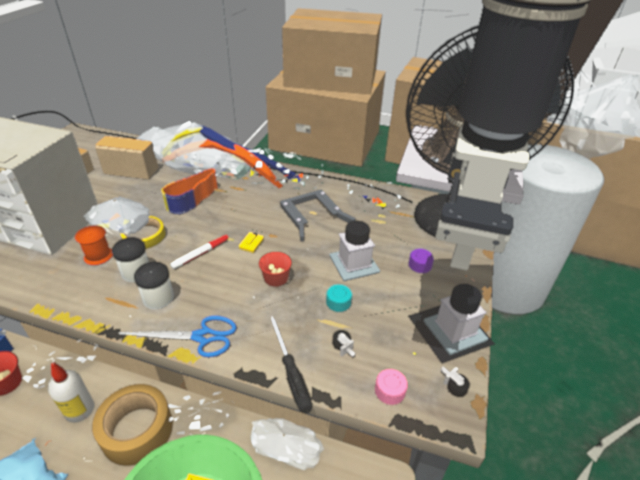

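View pics/side.png

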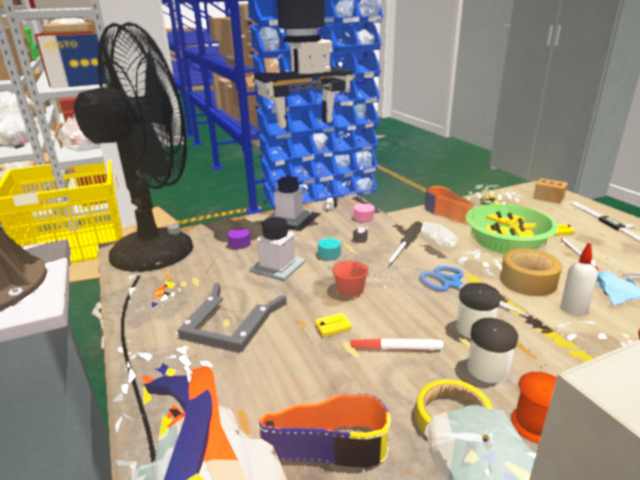

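The scene view shows two canisters. The one by the dock has its cap at (357,234) and its foot at (355,262); the spare is on the mat at (463,300)/(452,330). The dock's "U" is at (312,212). Things that could be mistaken for the cap are the purple (421,261), turquoise (339,298) and pink (392,386) caps, the black-lidded jars (130,255) and (153,285), and the spare's cap. I choose the canister with the cap at (357,234).

```bash
python3 - <<'E'
from h import *
cv=lambda a:np.round(a,4).tolist()
S=np.load('scene.npz');P=S['P'];D=np.load('side.npz');Q=D['P']
def sub(P,u0,u1,v0,v1,z0,z1):
    q=P[v0:v1,u0:u1].reshape(-1,3);return q[(q[:,2]>z0)&(q[:,2]<z1)]
print('bench z',np.median(P[200:260,215:235,2]),np.median(P[300:320,220:240,2]),np.median(Q[290:310,400:410,2]))
for n,(X,a) in {'capS':(P,(335,380,215,255)),'capD':(Q,(255,300,212,245)),'spareS':(P,(440,490,280,315)),'spareD':(Q,(270,305,172,195))}.items():
    q=sub(X,*a,.093,.105); print(n,len(q),cv(q.mean(0)), cv(cv2.minEnclosingCircle(q[:,:2].astype(np.float32))[0]),cv(cv2.minEnclosingCircle(q[:,:2].astype(np.float32))[1]))
for n,X,a in(('dockS',P,(270,356,180,242)),('dockD',Q,(170,295,280,352))):
    q=sub(X,*a,.012,.024); print(n,len(q),cv(cv2.boxPoints(cv2.minAreaRect(q[:,:2].astype(np.float32)))))
    im=np.zeros((500,500),np.uint8)
    ij=np.round((q[:,:2]-[.4,0])*1000).astype(int); print(q.min(0),q.max(0))
    np.save(n,q)
for n,X,a in(('footS',P,(325,385,240,282)),('footD',Q,(245,310,250,282))):
    q=sub(X,*a,.004,.012);m=cv2.minAreaRect(q[:,:2].astype(np.float32));print(n,len(q),m)
# topdown plot
im=np.full((600,600,3),255,np.uint8)
for X,c in((P,S['c']),(Q,D['c'])):
    f=(X[...,2]>-.01)&(X[...,2]<.12)&(X[...,0]>.3)&(X[...,0]<.8)&(abs(X[...,1])<.3)
    x=X[f];o=np.argsort(x[:,2]);x=x[o];cc=c[f][o]
    for p,k in zip(x,cc): im[int((.8-p[0])*1100)%600,int((.27-p[1])*1100)%600]=k[::-1]
im=cv2.erode(im,np.ones((3,3)))
cv2.imwrite('pics/top.png',im)
E
```

```text
bench z -2.714933345054904e-05 -0.00024272929305924063 0.00021549893131714293
capS 320 [0.5384, -0.1768, 0.0977] [0.5364, -0.1758] 0.0249
capD 261 [0.5317, -0.1829, 0.0976] [0.5333, -0.1793] 0.0245
spareS 512 [0.6446, 0.0338, 0.0976] [0.6427, 0.0338] 0.0247
spareD 144 [0.6388, 0.0284, 0.0979] [0.6398, 0.0339] 0.0264
dockS 892 [[0.2483000010251999, -0.36800000071525574], [0.34689998626708984, -0.4661000072956085], [0.5084999799728394, -0.303600013256073], [0.4099999964237213, -0.20559999346733093]]
[ 0.29313802 -0.44501957  0.01202043] [ 0.50699339 -0.20948958  0.02372254]
dockD 1833 [[0.25, -0.25440001487731934], [0.4092999994754791, -0.40549999475479126], [0.5060999989509583, -0.3034999966621399], [0.3467999994754791, -0.15240000188350677]]
[ 0.31868027 -0.39362913  0.01201191] [ 0.50372332 -0.16861804  0.02225753]
footS 487 ((0.5363762974739075, -0.17705702781677246), (0.08125464618206024, 0.08113259822130203), 36.85182571411133)
footD 454 ((0.5329859256744385, -0.17806938290596008), (0.08054857701063156, 0.08117349445819855), 37.78275680541992)
```

View pics/top.png

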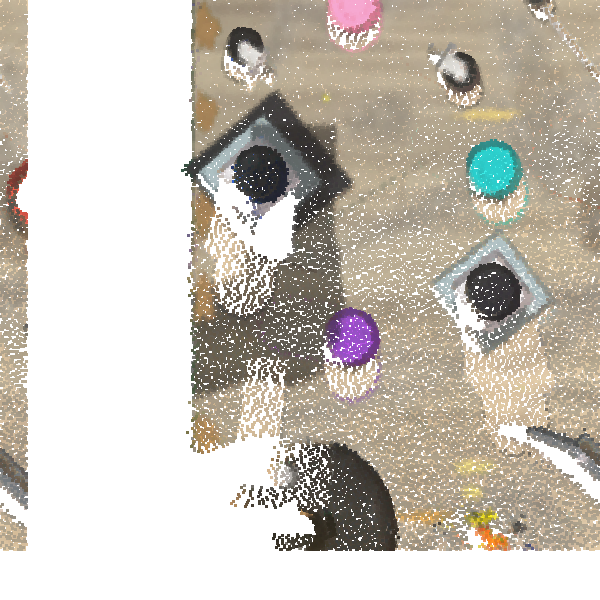

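The top-down map (x up, y left) shows the target canister at map pixel (493,291) with its foot as a diamond, and the dock cut off at the lower right. I'll map the dock next.

```bash
python3 - <<'E'
from h import *
S=np.load('scene.npz');D=np.load('side.npz')
im=np.full((520,520,3),255,np.uint8)
for X,c in((S['P'],S['c']),(D['P'],D['c'])):
    f=(X[...,2]>.008)&(X[...,2]<.024)&(X[...,0]>.25)&(X[...,0]<.51)&(X[...,1]>-.45)&(X[...,1]<-.19)
    f&=c.max(-1)<130
    for p,k in zip(X[f],c[f]): cv2.circle(im,(int((-.19-p[1])*2000),int((.51-p[0])*2000)),2,tuple(map(int,k[::-1])),-1)
for t in range(0,520,100): cv2.line(im,(t,0),(t,519),(255,0,0),1);cv2.line(im,(0,t),(519,t),(255,0,0),1)
cv2.imwrite('pics/dock.png',im)
E
```

```text
(no output)
```

View pics/dock.png

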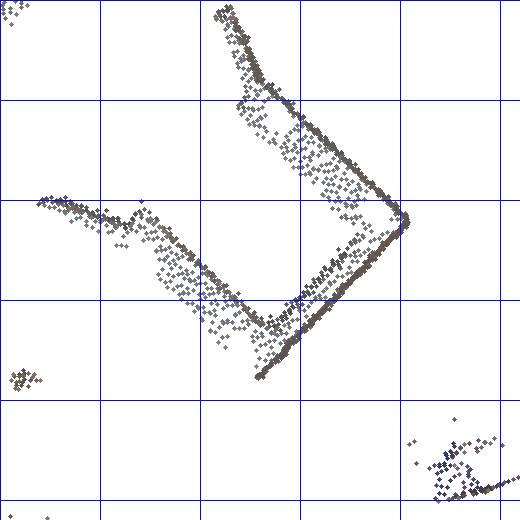

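The dock shows clearly. Its end stop runs from (405,220) to (258,377) and the mouth tips are at (220,10) and (40,203). That puts home at about (0.397,-0.318) with yaw about -133.5°. The canister is at (0.535,-0.178), 197 mm from home and 3 mm off the axis, turned about 9°, which fits the description. Next I move above it.

```bash
python3 -m crank '[[[0,0,0],[4.44,0,0],-1],[[0,0,0],[4.44,0,0],-1],[[0,0,0],[4.44,0,0],-1],[[0,0,0],[4.43,0,0],-1],[[0,0,-7.5],[0,0,0],-1],[[0,0,-7.5],[0,0,0],-1],[[0,0,-7.5],[0,0,0],-1],[[0,0,-7.5],[0,0,0],-1]]' 20
python3 -m crank '[[[0,0,-7.3],[0,0,0],-1],[[0,0,0],[-2.83,3.71,0],-1],[[0,0,0],[-2.83,3.71,0],-1],[[0,0,0],[-2.83,3.71,0],-1],[[0,0,0],[0,0,0],-1],[[0,0,0],[0,0,0],-1]]'
python3 - <<'E'
from h import *
from scipy.spatial.transform import Rotation as R
s=r.get_state();print(s['joints'].round(1))
d=r.capture('wrist');T=np.eye(4);T[:3,:3]=R.from_euler('xyz',s['eef_rot'],degrees=True).as_matrix();T[:3,3]=s['tcp_pos']
X=pts(d,T@d['hand_eye']);save('w1',d['color'])
f=(X[...,2]>.09)&(X[...,2]<.105)&(np.hypot(X[...,0]-.535,X[...,1]+.178)<.05);q=X[f]
print('cap',len(q),q.mean(0),cv2.minEnclosingCircle(q[:,:2].astype(np.float32)))
f=(X[...,2]>.004)&(X[...,2]<.012)&(np.hypot(X[...,0]-.535,X[...,1]+.178)<.065);q=X[f]
print('foot',len(q),cv2.minAreaRect(q[:,:2].astype(np.float32)))
E
```

```text
time_s: 0.9
tcp_pos: [0.6746, -0.1778, 0.2509]
eef_rot: [179.9, 0.0, -59.7]
contact_force: [0.2, -0.1, -0.4]
gripper_width: 0.0876
gripper_force: 0.0
time_s: 1.5
tcp_pos: [0.5342, -0.1775, 0.2523]
eef_rot: [-179.9, -0.0, -52.7]
contact_force: [0.6, -0.3, -0.4]
gripper_width: 0.0877
gripper_force: 0.0
[  1.5  10.  -13.7   0.  -66.3  35.8]
cap 2648 [ 0.53254964 -0.17883394  0.0981514 ] ((0.531326949596405, -0.1775977611541748), 0.024414807558059692)
foot 2122 ((0.5315308570861816, -0.17781798541545868), (0.08014202117919922, 0.0800628811120987), 37.713462829589844)
```

View pics/w1.png

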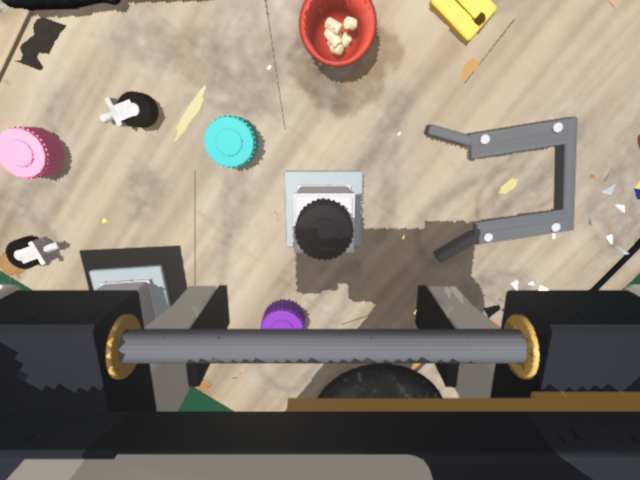

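The close view confirms the choice: a black-capped canister at (323,225), with the dock at (520,190) opening towards it. Now I descend and grip.

```bash
python3 - <<'E'
from h import *
from scipy.spatial.transform import Rotation as R
s=r.get_state()
d=r.capture('wrist');T=np.eye(4);T[:3,:3]=R.from_euler('xyz',s['eef_rot'],degrees=True).as_matrix();T[:3,3]=s['tcp_pos']
X=pts(d,T@d['hand_eye'])
f=(X[...,2]>.012)&(X[...,2]<.024);f[:100]=0;f[270:]=0;f[:,:420]=0;f[:,590:]=0
n,l,st,_=cv2.connectedComponentsWithStats(f.astype(np.uint8));k=1+st[1:,4].argmax();q=X[l==k][:,:2]
print(st[k],np.median(X[l==k][:,2]))
for yaw in(-132,-133,-134,-135,-136):
    a=np.radians(yaw);e=np.array([np.cos(a),np.sin(a)]);n_=np.array([-e[1],e[0]]);x=q@e;y=q@n_
    m=x>x.max()-.09;xm=x.max();print(yaw,'outer y widths',np.ptp(y[m])) 
    ib=[ (np.percentile(y[(x>xm-.04)&(x<xm-.02)],[1,99])),(np.percentile(y[(x>xm-.09)&(x<xm-.07)],[1,99]))]
    yc=np.mean(ib); inner=y[(x>xm-.07)&(x<xm-.03)]-yc
    c=abs(y-yc)<.02; print(ib,'stop face from outer',xm-np.percentile(x[c],2),'lip inner',inner[inner<0].max(),inner[inner>0].min())
    xf=np.percentile(x[c],2)-.041;print('home',e*xf+n_*yc,'mouth->',e*(x.min()+.086)+n_*yc)
E
python3 -m crank '[[[0,0,0],[0,0.1,4.6],-1],[[0,0,0],[0,0,4.6],-1],[[0,0,0],[0,0,4.6],-1],[[0,0,0],[0,0,4.8],-1],[[0,0,0],[0,0,0],-1],[[0,0,0],[0,0,0],-1]]'
```

```text
[ 428  117  151  146 6979] 0.01766001865875072
-132 outer y widths 0.11362868354309774
[array([0.4495813, 0.5602793]), array([0.45095633, 0.56177126])] stop face from outer 0.014078552895907502 lip inner -0.03169031794210658 0.031022489355404637
home [ 0.39402213 -0.31807175] mouth-> [ 0.39587202 -0.31601724]
-133 outer y widths 0.11254767858726844
[array([0.44957335, 0.56019294]), array([0.4501022 , 0.56075918])] stop face from outer 0.013468144818356488 lip inner -0.03176987121596664 0.031301791095184495
home [ 0.39403651 -0.31814865] mouth-> [ 0.39521809 -0.31688156]
-134 outer y widths 0.1124785578077665
[array([0.44921132, 0.55986489]), array([0.44905469, 0.55966264])] stop face from outer 0.013212612172797978 lip inner -0.031775218624067236 0.0313873236564669
home [ 0.39406429 -0.31811645] mouth-> [ 0.39476278 -0.31739314]
-135 outer y widths 0.11383456133148911
[array([0.44870471, 0.5594496 ]), array([0.4475374 , 0.55830477])] stop face from outer 0.013229232475224768 lip inner -0.0316138269320802 0.031390780783921546
home [ 0.39405781 -0.31799747] mouth-> [ 0.39546708 -0.3165882 ]
-136 outer y widths 0.11515588974509
[array([0.44819001, 0.55883786]), array([0.44615618, 0.55695791])] stop face from outer 0.014169226655618374 lip inner -0.031378735079458486 0.031245670741721687
home [ 0.39421835 -0.31791431] mouth-> [ 0.39627676 -0.31592652]
time_s: 2.2
tcp_pos: [0.5348, -0.1782, 0.0653]
eef_rot: [179.9, 0.1, -52.7]
contact_force: [0.6, 0.6, 1.6]
gripper_width: 0.0875
gripper_force: 0.0
```

```bash
python3 -m crank '[[[0,0,0],[0,0,0],1],[[0,0,0],[0,0,0],1],[[0,0,0],[0,0,0],1],[[0,0,0],[0,0,0],1],[[0,0,0],[0,0,0],1]]' 25
```

```text
time_s: 2.7
tcp_pos: [0.5343, -0.1781, 0.0664]
eef_rot: [-180.0, -0.0, -52.7]
contact_force: [-4.2, -4.2, 2.4]
gripper_width: 0.0534
gripper_force: 2.4
```

```bash
python3 -m crank '[[[0,0,0],[0,0,0],1],[[0,0,0],[0,0,0],1],[[0,0,-4.5],[0,0,0],1],[[0,0,-4.5],[-0.2,0,0],1],[[0,0,0],[0,0,0],1]]' 25
python3 -m crank '[[[0,0,0],[0,1,0],1],[[0,0,0],[0,2,0],1],[[0,0,0],[0,2,0],1],[[0,0,0],[0,2,0],1],[[0,0,0],[0,1,0],1],[[0,0,0],[0,0,0],1]]'
```

```text
time_s: 3.2
tcp_pos: [0.5335, -0.1767, 0.0663]
eef_rot: [-180.0, -0.1, -43.6]
contact_force: [-0.0, -0.1, 4.9]
gripper_width: 0.0517
gripper_force: 25.0
time_s: 3.8
tcp_pos: [0.4775, -0.2355, 0.0662]
eef_rot: [180.0, -0.1, -43.8]
contact_force: [-0.7, -5.7, 7.5]
gripper_width: 0.0517
gripper_force: 25.0
```

```bash
cat >> h.py <<'E'
from scipy.spatial.transform import Rotation as R
def wrist():
    s=r.get_state();d=r.capture('wrist');T=np.eye(4);T[:3,:3]=R.from_euler('xyz',s['eef_rot'],degrees=True).as_matrix();T[:3,3]=s['tcp_pos']
    return s,d['color'],pts(d,T@d['hand_eye'])
a=np.radians(-133.8);e=np.array([np.cos(a),np.sin(a)]);n_=np.array([-e[1],e[0]]);H=np.array([.394,-.318])
def dk(X): q=X[...,:2]-H; return np.stack([q@e,q@n_,X[...,2]],-1)
E
python3 - <<'E'
from h import *
s,c,X=wrist();save('w2',c);Y=dk(X);print('tcp',dk(s['tcp_pos']))
im=np.full((440,700,3),255,np.uint8)
f=(Y[...,2]>.004)&(Y[...,2]<.11)&(abs(Y[...,1])<.1)&(Y[...,0]>-.24)&(Y[...,0]<.1)
for p,k in zip(Y[f],c[f]): cv2.circle(im,(int((p[0]+.25)*2000),int((p[1]+.11)*2000)),1,tuple(map(int,k[::-1])),-1)
for t in range(0,700,100): cv2.line(im,(t,0),(t,439),(255,0,0),1)
cv2.line(im,(0,220),(699,220),(0,0,255),1)
cv2.imwrite('pics/w2t.png',np.vstack([cv2.resize(im,(640,402))]))
E
```

```text
tcp [-0.11736906  0.0031816   0.0662259 ]
```

View pics/w2.png

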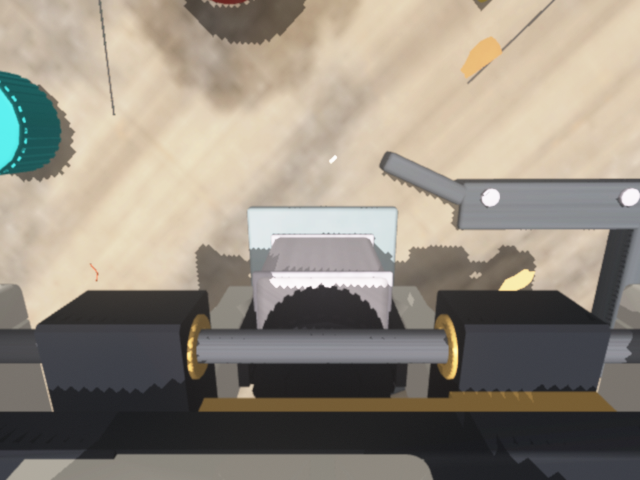

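View pics/w2t.png

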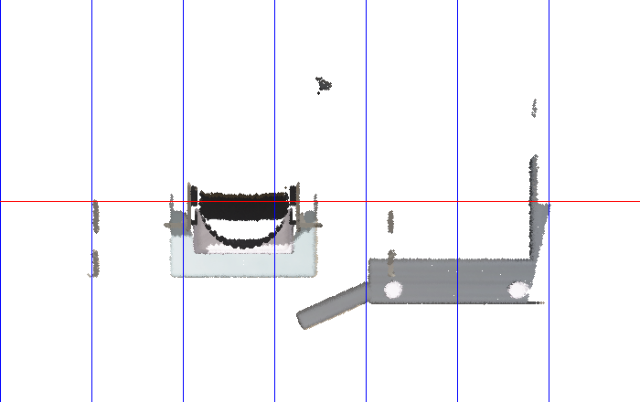

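The wrist view shows the foot at (248–397, 208–270), squarely aligned. The dock-frame map puts it about 2 mm towards the near rail, with about 116 mm left to home.

```bash
python3 -m crank '[[[0,0,0],[-0.2,0.5,0],1],[[0,0,0],[0,1.5,0],1],[[0,0,0],[0,1.5,0],1],[[0,0,0],[0,1.5,0],1],[[0,0,0],[0,1.5,0],1],[[0,0,0],[0,1.5,0],1],[[0,0,0],[0,1,0],1],[[0,0,0],[0,0,0],1]]'
python3 - <<'E'
from h import *
s=r.get_state();print('tcp',dk(s['tcp_pos']),s['contact_force'][:2]@e,s['contact_force'][:2]@n_,s['contact_force'][2],s['joints'].round(0))
E
```

```text
time_s: 4.65
tcp_pos: [0.4146, -0.2989, 0.0662]
eef_rot: [-180.0, -0.1, -43.7]
contact_force: [0.5, -4.8, 6.4]
gripper_width: 0.0521
gripper_force: 25.0
tcp [-0.02801996  0.00164816  0.0662202 ] 3.0834212455796353 3.6482531287484963 6.366238390898724 [-14.  17. -33.   0. -40.  60.]
```

```bash
python3 -m crank '[[[0,0,0],[0,1,0],1],[[0,0,0],[0,0.7,0],1],[[0,0,0],[0,0.5,0],1],[[0,0,0],[0,0.3,0],1],[[0,0,0],[0,0.2,0],1],[[0,0,0],[0,0,0],1]]'
python3 - <<'E'
from h import *
s,c,X=wrist();print('tcp',dk(s['tcp_pos']),s['contact_force'][:2]@e,s['contact_force'][:2]@n_,s['contact_force'][2],s['joints'].round(0))
Y=dk(X);q=Y[(Y[...,2]>.0725)&(Y[...,2]<.105)&(np.hypot(Y[...,0],Y[...,1])<.05)];print(q.min(0),q.max(0))
q=Y[(Y[...,2]>.067)&(Y[...,2]<.0725)&(abs(Y[...,0])<.04)&(Y[...,1]>.022)&(Y[...,1]<.035)];print('bodytop x',np.percentile(q,[1,99],axis=0))
q=Y[(Y[...,2]>.012)&(Y[...,2]<.022)&(Y[...,0]>.03)&(abs(Y[...,1])<.04)];print('stop',np.percentile(q,[1,99],axis=0))
save('w3',c)
E
```

```text
time_s: 5.25
tcp_pos: [0.3972, -0.3176, 0.0663]
eef_rot: [-179.9, -0.1, -43.7]
contact_force: [4.4, 2.1, 7.6]
gripper_width: 0.052
gripper_force: 25.0
tcp [-0.00247634  0.00202174  0.06627685] -4.5684644811576245 1.7022786988232206 7.649457265508357 [-16.  17. -33.  -0. -40.  63.]
[-0.04410673 -0.01055742  0.07250252] [0.04033266 0.02468907 0.10498775]
bodytop x [[-0.02799697  0.02206077  0.0670593 ]
 [ 0.02412252  0.02723306  0.07125824]]
stop [[ 0.03125735 -0.0216087   0.01231557]
 [ 0.15807064  0.03963509  0.02170594]]
```

```bash
python3 -m crank '[[[0,0,0],[0,0.15,0],1],[[0,0,0],[0,0.15,0],1],[[0,0,0],[0,0.1,0],1],[[0,0,0],[0,0,0],1],[[0,0,0],[0,0,0],1]]'
python3 - <<'E'
from h import *
s=r.get_state();print('tcp',dk(s['tcp_pos']),s['contact_force'][:2]@e,s['contact_force'][:2]@n_)
E
```

```text
time_s: 5.8
tcp_pos: [0.3948, -0.3201, 0.0663]
eef_rot: [-179.9, -0.2, -43.7]
contact_force: [6.0, 5.9, 8.1]
gripper_width: 0.0518
gripper_force: 25.0
tcp [0.00098065 0.00206917 0.06629925] -8.42111939542206 0.1945330846297856
```

```bash
python3 -m crank '[[[0,0,0],[0,0.2,0],1],[[0,0,0],[0,0.2,0],1],[[0,0,0],[0,0,0],1],[[0,0,0],[0,0,0],1]]'
python3 - <<'E'
from h import *
s=r.get_state();print('tcp',dk(s['tcp_pos']),s['contact_force'][:2]@e,s['contact_force'][:2]@n_)
E
```

```text
time_s: 6.2
tcp_pos: [0.3945, -0.3208, 0.0667]
eef_rot: [-179.6, -0.3, -43.7]
contact_force: [13.3, 27.4, 13.2]
gripper_width: 0.0514
gripper_force: 25.0
tcp [0.00172062 0.00231371 0.06672046] -29.004356671639428 -9.371139569128704
```

It stopped against the end stop, so the canister is home. I back off the strain, open, and rise to the cap.

```bash
python3 -m crank '[[[0,0,0],[0,-0.3,0],1],[[0,0,0],[0,0,0],-1],[[0,0,0],[0,0,0],-1],[[0,0,0],[0,0,0],-1],[[0,0,0],[0,0,0],-1]]'
python3 -m crank '[[[0,0,0],[-0.05,0,-1.6],-1],[[0,0,0],[0,0,-1.65],-1],[[0,0,0],[0,0,0],-1]]'
python3 - <<'E'
from h import *
s,c,X=wrist();print('tcp',dk(s['tcp_pos']),s['contact_force'])
Y=dk(X)
q=Y[(Y[...,2]>.067)&(Y[...,2]<.0725)&(abs(Y[...,0])<.04)&(Y[...,1]>.02)&(Y[...,1]<.035)];print('bodytop x',np.percentile(q,[1,99],axis=0))
save('w4',c)
E
```

```text
time_s: 6.7
tcp_pos: [0.3911, -0.3212, 0.0651]
eef_rot: [180.0, 0.1, -43.7]
contact_force: [0.1, -0.0, -0.2]
gripper_width: 0.0781
gripper_force: 0.0
time_s: 7.0
tcp_pos: [0.3922, -0.3215, 0.0997]
eef_rot: [-180.0, -0.1, -43.7]
contact_force: [0.2, 0.3, -0.4]
gripper_width: 0.0876
gripper_force: 0.0
tcp [0.00374793 0.00113678 0.09968832] [ 0.18293859  0.32392286 -0.35130063]
bodytop x [[-0.02489695  0.02011009  0.06705388]
 [ 0.02747198  0.02707222  0.07166917]]
```

View pics/w4.png

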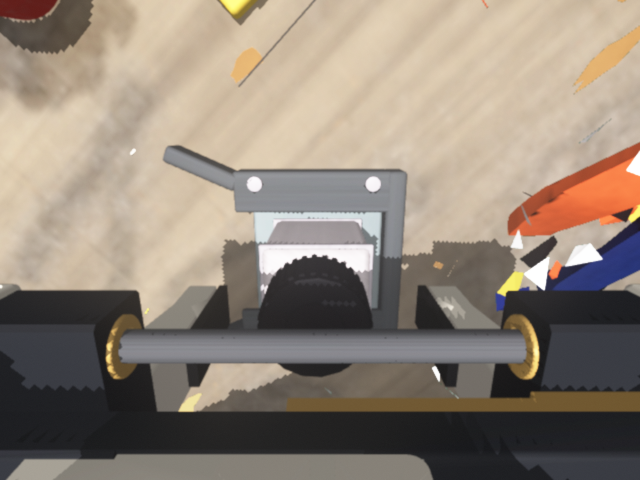

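The canister's foot sits against the end stop at (380,260), and the cap is centred between the fingers at (315,315). I centre on it, grip the cap and try anticlockwise in small steps.

```bash
python3 -m crank '[[[0,0,0],[0,-0.25,0],-1],[[0,0,0],[0,0,0],1],[[0,0,0],[0,0,0],1],[[0,0,0],[0,0,0],1],[[0,0,0],[0,0,0],1],[[0,0,0],[0,0,0],1],[[0,0,0],[0,0,0],1],[[0,0,0],[0,0,0],1]]' 40
python3 -c "
from h import *;s=r.get_state();print(s['moment'],s['joints'].round(1))"
python3 -m crank '[[[0,0,-4],[0,0,0],1],[[0,0,-4],[0,0,0],1],[[0,0,-4],[0,0,0],1],[[0,0,-3],[0,0,0],1],[[0,0,0],[0,0,0],1]]'
python3 -c "
from h import *;s=r.get_state();print(s['moment'],s['joints'].round(1),dk(s['tcp_pos']))"
```

```text
time_s: 7.85
tcp_pos: [0.3932, -0.319, 0.098]
eef_rot: [-180.0, 0.0, -43.7]
contact_force: [0.1, 0.0, -1.7]
gripper_width: 0.0476
gripper_force: 40.0
[-0.01411806  0.04506062 -0.01816237] [-16.8  13.9 -31.8  -0.  -44.3  63.1]
time_s: 8.35
tcp_pos: [0.3932, -0.319, 0.098]
eef_rot: [-180.0, 0.0, -28.7]
contact_force: [1.0, -0.0, -0.4]
gripper_width: 0.0476
gripper_force: 40.0
[-0.09378684  0.04531936 -0.04661473] [-16.8  13.9 -31.8  -0.  -44.3  78.1] [1.31514920e-03 8.51531006e-05 9.80276842e-02]
```

```bash
python3 -m crank '[[[0,0,-4],[0,0,0],1],[[0,0,-4],[0,0,0],1],[[0,0,-4],[0,0,0],1],[[0,0,0],[0,0,0],1]]'
python3 -c "
from h import *;s=r.get_state();print(s['moment'],s['joints'].round(1),dk(s['tcp_pos']))"
```

```text
time_s: 8.75
tcp_pos: [0.3932, -0.319, 0.098]
eef_rot: [-180.0, 0.0, -16.7]
contact_force: [0.5, -0.9, -1.0]
gripper_width: 0.048
gripper_force: 40.0
[-0.10035362  0.05528126 -0.01567134] [-16.8  13.9 -31.8  -0.  -44.3  90.1] [0.00131393 0.00013943 0.09804684]
```

```bash
python3 -m crank '[[[0,0,-6],[0,0,0],1],[[0,0,-6],[0,0,0],1],[[0,0,-6],[0,0,0],1],[[0,0,-6],[0,0,0],1],[[0,0,-6],[0,0,0],1],[[0,0,-6],[0,0,0],1],[[0,0,0],[0,0,0],1]]'
python3 -m crank '[[[0,0,0],[0,0,-0.2],1],[[0,0,0],[0,0,-0.2],1],[[0,0,0],[0,0,-0.2],1],[[0,0,0],[0,0,0],1]]'
python3 - <<'E'
from h import *;s,c,X=wrist();print(s['moment'],s['contact_force'],s['joints'].round(1),dk(s['tcp_pos']));save('w5',c)
E
```

```text
time_s: 9.45
tcp_pos: [0.3932, -0.319, 0.098]
eef_rot: [-180.0, 0.0, 19.2]
contact_force: [0.5, -0.2, 0.6]
gripper_width: 0.0473
gripper_force: 40.0
time_s: 9.85
tcp_pos: [0.3935, -0.3191, 0.1045]
eef_rot: [180.0, -0.0, 19.2]
contact_force: [0.7, 0.2, 0.1]
gripper_width: 0.0477
gripper_force: 40.0
[-0.08952246  0.00468031 -0.03753225] [0.74145542 0.21031339 0.10490696] [-16.8  13.4 -31.4   0.  -45.2 126. ] [0.00119641 0.00040562 0.10448575]
```

View pics/w5.png

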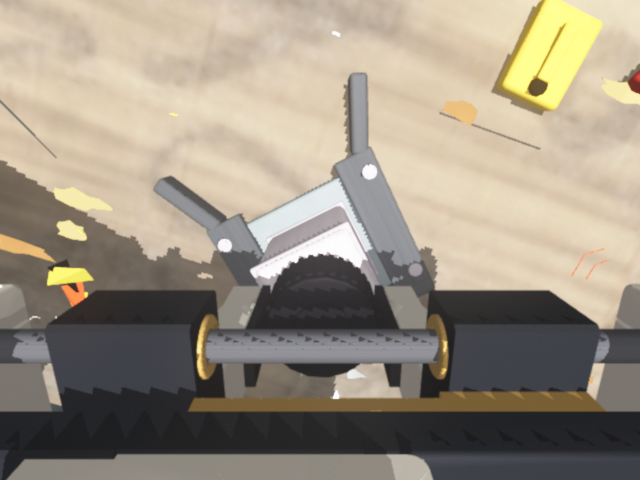

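The canister at (320,240) is still square in the dock, and the cap rose 6 mm with no resistance, so it is free. I lift it the rest of the way.

```bash
python3 -m crank '[[[0,0,0],[0,0,-0.8],1],[[0,0,0],[0,0,-1.2],1],[[0,0,0],[0,0,-1.5],1],[[0,0,0],[0,0,-1.5],1],[[0,0,0],[0,0,-1.5],1],[[0,0,0],[0,0,-1.5],1],[[0,0,0],[0,0,-1.0],1],[[0,0,0],[0,0,-0.5],1]]'
python3 -m crank '[[[0,0,0],[0,0,0],1],[[0,0,0],[0,0,0],1],[[0,0,0],[0,0,0],1],[[0,0,0],[0,0,0],1],[[0,0,0],[0,0,0],1]]'
python3 - <<'E'
from h import *
s,c,X=wrist();Y=dk(X);save('w6',c);print(s['contact_force'],abs(s['qd']).max())
q=Y[(Y[...,2]>.066)&(Y[...,2]<.074)&(abs(Y[...,0])<.05)&(abs(Y[...,1])<.05)][:,:2].astype(np.float32);print('body',len(q),cv2.minAreaRect(q))
E
```

```text
time_s: 10.7
tcp_pos: [0.3937, -0.3192, 0.2007]
eef_rot: [179.9, -0.1, 19.3]
contact_force: [-0.3, 0.0, -1.6]
gripper_width: 0.0476
gripper_force: 40.0
time_s: 11.2
tcp_pos: [0.3931, -0.319, 0.1986]
eef_rot: [-180.0, 0.0, 19.3]
contact_force: [-1.1, 0.0, -0.6]
gripper_width: 0.0478
gripper_force: 40.0
[-1.11075457  0.04808833 -0.55795754] 0.06819393052814345
body 2936 ((0.0009190738201141357, -3.97954136133194e-05), (0.05430764704942703, 0.05387243628501892), 0.26588258147239685)
```

View pics/w6.png

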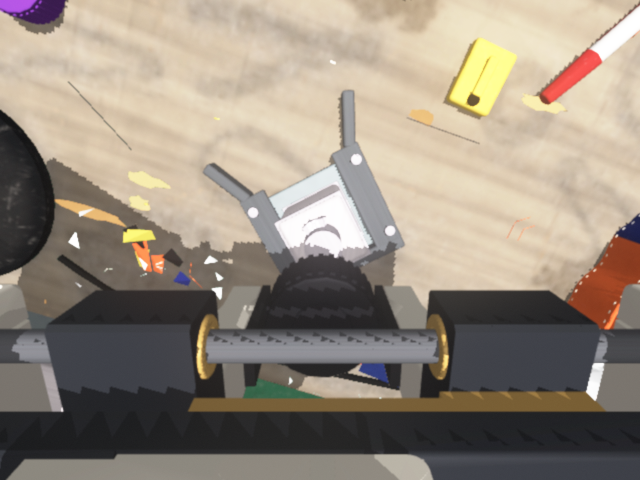

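The cap is held at (320,310). The canister is home in the dock at (325,215) with its bare neck showing.

```bash
python3 -c "
from plant import r;print(r.close_job())"
```

```text
the job is handed in; nothing more can be done
None
```

The canister is home in the dock, and its cap, which came free turning anticlockwise, is held still about 10 cm above where it sat; the job is handed in, but no verdict came back.

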